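# Sort cast transformer blocks from empty shells and close the spares box

### The job

The green transformer blocks on the mat look alike, but some are cast solid and some are only empty shells: lift each one and feel its weight, then put every solid block in the steel box and every empty shell in the orange tray, each standing or lying on the floor of its bin. When all are sorted close the box, the grey rebated leaf first and the blue flanged leaf last so that its flange laps over the rebate, pressing each leaf firmly down when it is shut to make sure that it is fully home. Do not disturb the other things on the bench.

Things in the scene. Friction and masses are not known exactly. Their poses are not given: they have to be found in the camera images.
- box: steel enclosure lying on its back on the bench as an open-topped box, fixed; 280 mm along its x, 190 mm along its y, 95 mm high, walls and floor 5 mm; origin at the centre of its underside, z up. Two hinged leaves form its top: a grey one hinged on the +y long side, a blue one on the -y long side. The inside is 85 mm deep below the shut leaves
- tray: open orange plastic tray, fixed; 260 mm along its x, 190 mm along its y, 60 mm high, walls and floor 4 mm; origin at the centre of its underside, z up
- leaf_r (a joint): angle of the grey rebated leaf, rad: 0 = shut flat on the box, grows as it opens (stop at 1.9, a little beyond upright). Leaf 280 mm long, hinge to free edge 101 mm, 10 mm thick, the last 18 mm stepped down to 4 mm (the rebate, lower side). Stiff friction hinge: it stays where left, about 4 N at the free edge moves it. Hinge axis along box x
- leaf_f (a joint): angle of the blue flanged leaf, rad: 0 = shut, grows as it opens (stop at 1.9). Leaf 280 mm long, hinge to free edge 106 mm, 10 mm thick; its last 18.5 mm is a 4 mm thick flange, flush with its top side, that lies over the rebate of the grey leaf when both are shut. If it is shut first the grey leaf cannot go home. Same friction hinge
- leaf_r_hinge (a point): middle of the hinge line of the grey leaf: box x 0, y +95 mm, 95 mm above the bench; the leaf's underside lies on this line, its outside face is 10 mm above it when shut
- leaf_f_hinge (a point): middle of the hinge line of the blue leaf: box x 0, y -95 mm, 95 mm above the bench; its outside face is 10 mm above it when shut
- leaf_r_press (a point): place to press on the outside face of the grey leaf, 70 mm from its hinge, mid-length; pressing the shut leaf firmly here with about 10 N confirms it home. It moves with the leaf
- leaf_f_press (a point): place to press on the outside face of the blue leaf, 70 mm from its hinge, mid-length; pressing the shut leaf firmly here with about 10 N confirms it home. It moves with the leaf
- part_a_center (a point): centre (half-way up) of a green transformer block, 44 x 44 mm and 60 mm tall (along its z), black band low down, four flat brass terminals on top; starts upright on a thin dark mat. Either cast solid (0.36 to 0.48 kg) or an empty shell (0.045 to 0.065 kg), same on the outside; may be absent
- part_b_center (a point): centre (half-way up) of a green transformer block, 44 x 44 mm and 60 mm tall (along its z), black band low down, four flat brass terminals on top; starts upright on a thin dark mat. Either cast solid (0.36 to 0.48 kg) or an empty shell (0.045 to 0.065 kg), same on the outside; may be absent
- part_c_center (a point): centre (half-way up) of a green transformer block, 44 x 44 mm and 60 mm tall (along its z), black band low down, four flat brass terminals on top; starts upright on a thin dark mat. Either cast solid (0.36 to 0.48 kg) or an empty shell (0.045 to 0.065 kg), same on the outside; may be absent
- part_d_center (a point): centre (half-way up) of a green transformer block, 44 x 44 mm and 60 mm tall (along its z), black band low down, four flat brass terminals on top; starts upright on a thin dark mat. Either cast solid (0.36 to 0.48 kg) or an empty shell (0.045 to 0.065 kg), same on the outside; may be absent
- part_e_center (a point): centre (half-way up) of a green transformer block, 44 x 44 mm and 60 mm tall (along its z), black band low down, four flat brass terminals on top; starts upright on a thin dark mat. Either cast solid (0.36 to 0.48 kg) or an empty shell (0.045 to 0.065 kg), same on the outside; may be absent
- part_f_center (a point): centre (half-way up) of a green transformer block, 44 x 44 mm and 60 mm tall (along its z), black band low down, four flat brass terminals on top; starts upright on a thin dark mat. Either cast solid (0.36 to 0.48 kg) or an empty shell (0.045 to 0.065 kg), same on the outside; may be absent
- meter: yellow multimeter, 85 x 180 x 34 mm; loose bystander, leave alone; origin under its middle
- driver: screwdriver lying down, 150 mm long; loose bystander, leave alone; origin on its length
- tape: roll of red tape, 60 mm across, 19 mm high; loose bystander, leave alone; origin under its middle
- relay: clear plug-in relay, 28 x 36 x 53 mm; loose bystander, leave alone; origin under its middle
- terminals: grey terminal strip, 40 x 90 x 30 mm; loose bystander, leave alone; origin under its middle
Mind the look-alikes: they are no part of the job. What is shaped like the part that bears part_f_center but red is not meant.

How it is judged:
On the way, in this order (a step that is already met when the one before it is completed fails the run):
1. every solid block lies in the steel box and every empty shell in the tray, both leaves still open (((x of part_a_center in the frame of box between -0.12 and 0.12 m and y of part_a_center in the frame of box between -0.077 and 0.077 m and z of part_a_center in the frame of box between 0.015 and 0.05 m and contact force between part_a and box above 2 N) or (x of part_a_center in the frame of tray between -0.12 and 0.12 m and y of part_a_center in the frame of tray between -0.085 and 0.085 m and z of part_a_center in the frame of tray between 0.015 and 0.05 m and contact force between part_a and tray below 1.5 N)) and ((x of part_b_center in the frame of box between -0.12 and 0.12 m and y of part_b_center in the frame of box between -0.077 and 0.077 m and z of part_b_center in the frame of box between 0.015 and 0.05 m and contact force between part_b and box above 2 N) or (x of part_b_center in the frame of tray between -0.12 and 0.12 m and y of part_b_center in the frame of tray between -0.085 and 0.085 m and z of part_b_center in the frame of tray between 0.015 and 0.05 m and contact force between part_b and tray below 1.5 N)) and ((x of part_c_center in the frame of box between -0.12 and 0.12 m and y of part_c_center in the frame of box between -0.077 and 0.077 m and z of part_c_center in the frame of box between 0.015 and 0.05 m and contact force between part_c and box above 2 N) or (x of part_c_center in the frame of tray between -0.12 and 0.12 m and y of part_c_center in the frame of tray between -0.085 and 0.085 m and z of part_c_center in the frame of tray between 0.015 and 0.05 m and contact force between part_c and tray below 1.5 N)) and ((x of part_d_center in the frame of box between -0.12 and 0.12 m and y of part_d_center in the frame of box between -0.077 and 0.077 m and z of part_d_center in the frame of box between 0.015 and 0.05 m and contact force between part_d and box above 2 N) or (x of part_d_center in the frame of tray between -0.12 and 0.12 m and y of part_d_center in the frame of tray between -0.085 and 0.085 m and z of part_d_center in the frame of tray between 0.015 and 0.05 m and contact force between part_d and tray below 1.5 N)) and ((x of part_e_center in the frame of box between -0.12 and 0.12 m and y of part_e_center in the frame of box between -0.077 and 0.077 m and z of part_e_center in the frame of box between 0.015 and 0.05 m and contact force between part_e and box above 2 N) or (x of part_e_center in the frame of tray between -0.12 and 0.12 m and y of part_e_center in the frame of tray between -0.085 and 0.085 m and z of part_e_center in the frame of tray between 0.015 and 0.05 m and contact force between part_e and tray below 1.5 N)) and ((x of part_f_center in the frame of box between -0.12 and 0.12 m and y of part_f_center in the frame of box between -0.077 and 0.077 m and z of part_f_center in the frame of box between 0.015 and 0.05 m and contact force between part_f and box above 2 N) or (x of part_f_center in the frame of tray between -0.12 and 0.12 m and y of part_f_center in the frame of tray between -0.085 and 0.085 m and z of part_f_center in the frame of tray between 0.015 and 0.05 m and contact force between part_f and tray below 1.5 N)) and value of joint each of leaf_r, leaf_f above 0.5 rad), for 0.2 s.
2. the rebated leaf is shut and pressed home with the fingers (over 5 N) while the flanged leaf is open (value of joint leaf_r below 0.03 rad and value of joint leaf_f above 0.5 rad and contact force between leaf_r and the fingers above 5 N), for 0.2 s.
3. the flanged leaf is shut over it and pressed home with the fingers (over 5 N) (value of joint each of leaf_r, leaf_f below 0.03 rad and contact force between leaf_f and the fingers above 5 N), for 0.2 s.
At the end, for the whole second after the job is handed in: Every solid block is on the floor inside the steel box, every empty shell is on the floor inside the orange tray, and both leaves are shut to within 0.04 rad with the flange over the rebate (((x of part_a_center in the frame of box between -0.12 and 0.12 m and y of part_a_center in the frame of box between -0.077 and 0.077 m and z of part_a_center in the frame of box between 0.015 and 0.05 m and contact force between part_a and box above 2 N) or (x of part_a_center in the frame of tray between -0.12 and 0.12 m and y of part_a_center in the frame of tray between -0.085 and 0.085 m and z of part_a_center in the frame of tray between 0.015 and 0.05 m and contact force between part_a and tray below 1.5 N)) and ((x of part_b_center in the frame of box between -0.12 and 0.12 m and y of part_b_center in the frame of box between -0.077 and 0.077 m and z of part_b_center in the frame of box between 0.015 and 0.05 m and contact force between part_b and box above 2 N) or (x of part_b_center in the frame of tray between -0.12 and 0.12 m and y of part_b_center in the frame of tray between -0.085 and 0.085 m and z of part_b_center in the frame of tray between 0.015 and 0.05 m and contact force between part_b and tray below 1.5 N)) and ((x of part_c_center in the frame of box between -0.12 and 0.12 m and y of part_c_center in the frame of box between -0.077 and 0.077 m and z of part_c_center in the frame of box between 0.015 and 0.05 m and contact force between part_c and box above 2 N) or (x of part_c_center in the frame of tray between -0.12 and 0.12 m and y of part_c_center in the frame of tray between -0.085 and 0.085 m and z of part_c_center in the frame of tray between 0.015 and 0.05 m and contact force between part_c and tray below 1.5 N)) and ((x of part_d_center in the frame of box between -0.12 and 0.12 m and y of part_d_center in the frame of box between -0.077 and 0.077 m and z of part_d_center in the frame of box between 0.015 and 0.05 m and contact force between part_d and box above 2 N) or (x of part_d_center in the frame of tray between -0.12 and 0.12 m and y of part_d_center in the frame of tray between -0.085 and 0.085 m and z of part_d_center in the frame of tray between 0.015 and 0.05 m and contact force between part_d and tray below 1.5 N)) and ((x of part_e_center in the frame of box between -0.12 and 0.12 m and y of part_e_center in the frame of box between -0.077 and 0.077 m and z of part_e_center in the frame of box between 0.015 and 0.05 m and contact force between part_e and box above 2 N) or (x of part_e_center in the frame of tray between -0.12 and 0.12 m and y of part_e_center in the frame of tray between -0.085 and 0.085 m and z of part_e_center in the frame of tray between 0.015 and 0.05 m and contact force between part_e and tray below 1.5 N)) and ((x of part_f_center in the frame of box between -0.12 and 0.12 m and y of part_f_center in the frame of box between -0.077 and 0.077 m and z of part_f_center in the frame of box between 0.015 and 0.05 m and contact force between part_f and box above 2 N) or (x of part_f_center in the frame of tray between -0.12 and 0.12 m and y of part_f_center in the frame of tray between -0.085 and 0.085 m and z of part_f_center in the frame of tray between 0.015 and 0.05 m and contact force between part_f and tray below 1.5 N)) and value of joint each of leaf_r, leaf_f below 0.04 rad); the robot touches nothing.
It fails at once if a bystander (meter, screwdriver, tape, relay or terminal strip) is moved more than 30 mm (distance of any of meter, driver, tape, relay, terminals from where it was at the start of the episode above 0.03 m).
Of part_a, part_b, part_c, part_d, part_e, part_f only 4 to 6 are there at a start; the rules pass over those that are not, and their reading is None.
At some moment in a run one of part_a, part_b, part_c, part_d, part_e, part_f may be knocked a few centimetres aside while the robot is not near it.
It also fails if it takes over 210 s, if anything falls off the work surface, if the arm or the gripper's body presses on something with over 40 N, if the wrist force passes 120 N, or if a joint passes its speed limit or range.

### The arm

A 6-joint arm with a two-finger parallel gripper is mounted at the origin on the work surface. World frame = base frame: x ahead of the robot, y to its left, z up, the work surface at z = 0. Lengths are in m, angles in rad, forces in N, time in s.
With the tool pointing down it reaches from about 0.275 to 0.875 m from the base axis. Payload 12.5 kg.
Tool frame: the origin (TCP) lies on the centre line of the jaws, within the pads' length; the fingertips stand r.finger_overhang ahead of it and the grasp point (between the pads) lies 3 mm ahead of it (r.finger_overhang is the distance from the TCP to the fingertips, in m); z points along the fingers, y is the direction in which the jaws open and shut (so a half turn about z gives the same grasp; the last joint's range is limited). The gripper opens to 85 mm and grips with 20 to 120 N. Pads are 22 mm wide; open, the fingers measure 114 mm over their backs; the gripper's body (76 mm by 85 mm) begins 54 mm behind the grasp point. The pads swing forward as they close: fully open they stand 13 mm farther back than shut.
Start: joints at [1.169, 0.351, 1.652, -0, 1.139, -0.085], TCP at [0.171, 0.523, 0.253] pointing down, gripper open.
Joint ranges: [-2.75, 2.75], [-0.79, 2.1], [0.01, 2.65], [-1.57, 4.71], [0.07, 3.14], [-2.87, 2.87]. Speed limits (rad/s): [2.22, 2.22, 2.79, 3.14, 3.14, 3.14].

### API

Orientations are given as a unit quaternion [x, y, z, w].
In Python, from cell import r, optics gives the robot as it stands. The module is installed in compiled form; this text tells all that it offers. Calls block until the motion is done:
- r.move_to(position, orientation): joint-space move of the TCP to a pose.
- r.move_linear(position, rot=None, vel=0.15): straight line of the TCP; rot=None keeps the orientation; vel is the mean speed in m/s.
- r.set_joints(angles): joint-space move.
- r.set_gripper(opening, squeeze=None): opening from 0.0 (shut) to 1.0 (fully open); squeeze is the grip in N (None keeps the last); returns when the fingers have stopped.
- r.sleep(seconds).
- r.inverse_kinematics(position, orientation): joint angles nearest the present ones, or None.
- optics.get_image(name): name is "scene" or "top" or "wrist"; returns a dict with "pixels" (384x512x3 uint8, red, green, blue), "depth" (384x512 float32, m along the optical axis (not along the pixel's ray), 0 where there is no reading), "fx", "fy", "cx", "cy" (pixels), "camera_from_world" (4x4, takes a point from world to camera coordinates); the wrist camera has in their place "mount" (4x4, takes a point from camera to tool coordinates, whose origin is the TCP and whose axes are the flange's). Camera axes: x right, y down, z forward; pixel columns grow to the right and rows downward; lengths in m; the calibration is good to about 2 mm. The wrist camera is an equidistant fisheye: a pixel r from the principal point sees the ray r / f radians off the axis. A picture is of the moment at which its call begins: read the wrist's pose just before it.
A pose or a line that the arm cannot do raises r.PlanningError and nothing moves.
- r.hand_in(): hands the job in, once; it reports no verdict.
Readings, each from a call of its own:
- r.current_t(): time.
- r.current_q(): joint angles.
- r.current_qvel(): joint speeds.
- r.current_effort(): joint torques, N m.
- r.current_tool_pos(): TCP position.
- r.current_ee_rot(): TCP orientation.
- r.current_contact_force(): force on the tool from outside, world axes, zero at the start.
- r.current_torque(): the same for the moment, N m.
- r.current_opening(): opening from 0.0 (shut) to 1.0 (fully open).
Only numpy, scipy, OpenCV 4.12 (cv2) and the standard library are available. Lean on these libraries where they do the work, as an engineer would, in place of code of your own. Each camera call takes 0.05 s, during which the arm holds its last target. There are 200 camera calls.

## Working session

There is one attempt and no reset: what is moved stays moved. The work goes in short steps, each a Python script; the robot and the scene stay as the last script left them, time stands still between calls to the robot, and variables do not carry over. Pictures are saved under pics/ and viewed, about 12 in all and at most 16, crops included, and the job is handed in when it is done.

```bash
mkdir -p pics; python3 - <<'E'
from cell import r, optics
import cv2,numpy as np
for n in ("scene","top"):
    d=optics.get_image(n); cv2.imwrite(f"pics/{n}0.png",d["pixels"][:,:,::-1])
    np.savez(f"{n}0.npz",**d)
    print(n,d["fx"],d["fy"],d["cx"],d["cy"]); print(np.round(d["camera_from_world"],3))
print(r.finger_overhang,r.current_t(),r.current_contact_force(),r.current_ee_rot(),r.current_opening())
E
```

```text
scene 496.0795691988409 496.0795691988409 245.14343148285096 191.0341292685395
[[-0.407  0.913  0.024  0.231]
 [ 0.546  0.264 -0.795 -0.239]
 [-0.732 -0.311 -0.606  1.585]
 [ 0.     0.     0.     1.   ]]
top 419.497097696967 419.497097696967 254.32265310655131 191.36366797327096
[[-0.028 -0.999  0.02   0.004]
 [-0.988  0.025 -0.152  0.55 ]
 [ 0.151 -0.024 -0.988  1.168]
 [ 0.     0.     0.     1.   ]]
0.022 0.1 [-0.52142231  0.1872165   0.04368465] [ 1.57723439e-01  9.87483191e-01 -5.00179811e-04 -1.18128432e-04] 0.9973432155598274
```

View pics/scene0.png

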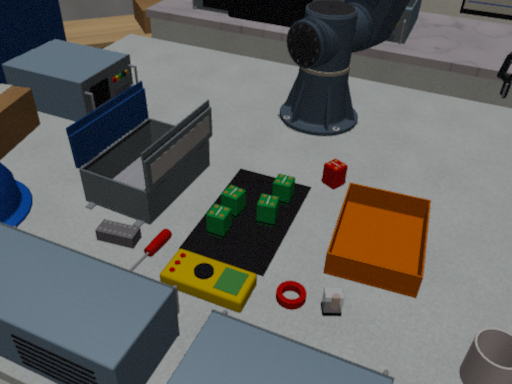

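View pics/top0.png

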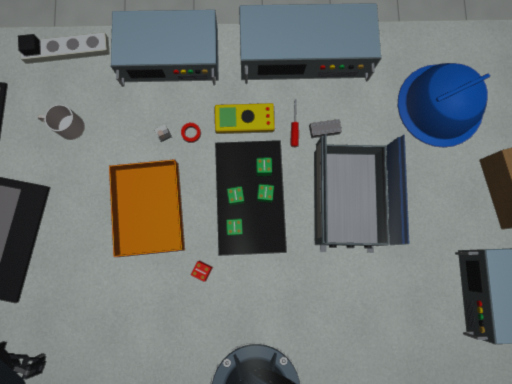

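Four green blocks stand on the mat, at top-view pixels (264,165), (265,192), (235,195) and (234,227). The red decoy is at (201,271), the tray at (147,208), and the box at (355,195) with the grey leaf on its left (+y) and the blue leaf on its right. Next I'll get metric positions.

```bash
cat > h.py <<'E'
from cell import r, optics
import cv2, numpy as np
from scipy.spatial.transform import Rotation as R
def cast(d,u,v,z):
    T=np.linalg.inv(d["camera_from_world"]); ray=T[:3,:3]@np.array([(u-d["cx"])/d["fx"],(v-d["cy"])/d["fy"],1]); o=T[:3,3]
    return o+ray*(z-o[2])/ray[2]
def cloud(d):
    v,u=np.indices(d["depth"].shape); Z=d["depth"]
    P=np.stack([(u-d["cx"])/d["fx"]*Z,(v-d["cy"])/d["fy"]*Z,Z],-1)
    T=np.linalg.inv(d["camera_from_world"]); P=P@T[:3,:3].T+T[:3,3]; P[Z==0]=np.nan
    return P
def greens(d,ztop=0.062,zmin=-1):
    """top faces of green blocks: (x,y,yaw mod 90deg,area px); camera 'top'"""
    P=cloud(d); hsv=cv2.cvtColor(d["pixels"],cv2.COLOR_RGB2HSV)
    m=cv2.inRange(hsv,(45,120,50),(80,255,255))
    m[~(np.abs(P[...,2]-ztop)<0.012)]=0
    m=cv2.morphologyEx(m,cv2.MORPH_CLOSE,np.ones((5,5)))
    out=[]
    for c in cv2.findContours(m,cv2.RETR_EXTERNAL,cv2.CHAIN_APPROX_NONE)[0]:
        if cv2.contourArea(c)<60: continue
        q=np.array([cast(d,*p,ztop)[:2] for p in c[:,0].astype(float)],np.float32)
        (cx,cy),(w,h),a=cv2.minAreaRect(q*1000)
        a=(a+45)%90-45
        out.append((round(cx/1000,4),round(cy/1000,4),round(a,1),round(w),round(h)))
    return out
def down(yaw):  # tool down, jaw (tool y) axis: yaw=0 -> along world y
    return (R.from_euler('z',yaw)*R.from_quat([0,1,0,0])).as_quat()
E
python3 - <<'E'
from h import *
L=lambda n:dict(np.load(n+"0.npz"))
d=L("top"); print(greens(d)); P=cloud(d); print("bench z",np.nanmedian(P[300:330,300:400,2]), "mat", np.nanmedian(P[240:250,225:275,2]))
Q=P.reshape(-1,3)
# tray: orange mask rim
hsv=cv2.cvtColor(d["pixels"],cv2.COLOR_RGB2HSV); m=cv2.inRange(hsv,(5,150,80),(20,255,255))>0; m[:, :100]=0; m[:,200:]=0
t=P[m]; t=t[np.abs(t[:,2]-.06)<.006]; print("tray",cv2.minAreaRect((t[:,:2]*1000).astype(np.float32)),len(t))
c=Q[(Q[:,1]<-.1)&(Q[:,1]>-.5)&(Q[:,0]>.2)&(Q[:,0]<.68)]
f=c[(np.abs(c[:,2]-.005)<.006)&(c[:,1]<-.2)&(c[:,1]>-.33)]
for z0,z1 in((.088,.1),(.1,.11),(.11,.13),(.13,.15),(.15,.17),(.17,.19),(.19,.21)):
    s=c[(c[:,2]>z0)&(c[:,2]<z1)]
    for lo,hi in((-.27,-.1),(-.5,-.27)):
        w=s[(s[:,1]>lo)&(s[:,1]<hi)]
        if len(w): print(z0,lo,len(w),np.round(np.percentile(w[:,:2],[2,50,98],axis=0),3).tolist())
# same from scene
d2=L("scene"); P2=cloud(d2); c=P2.reshape(-1,3); c=c[(c[:,1]<-.1)&(c[:,1]>-.5)&(c[:,0]>.2)&(c[:,0]<.68)]
print("scene")
for z0,z1 in((.088,.097),(.1,.11),(.13,.15),(.17,.19),(.19,.21)):
    s=c[(c[:,2]>z0)&(c[:,2]<z1)]
    for lo,hi in((-.27,-.1),(-.5,-.27)):
        w=s[(s[:,1]>lo)&(s[:,1]<hi)]
        if len(w): print(z0,lo,len(w),np.round(np.percentile(w[:,:2],[2,50,98],axis=0),3).tolist())
# box outer corner lines: rim points of end walls
s=np.vstack([Q[(np.abs(Q[:,2]-.094)<.005)&(Q[:,1]<-.17)&(Q[:,1]>-.33)&(Q[:,0]>.2)&(Q[:,0]<.68)]])
for nm,k in(("far",s[:,0]>.5),("near",s[:,0]<.4)):
    w=s[k]; 
    if len(w)>5: print(nm,len(w),np.polyfit(w[:,1],w[:,0],1),np.percentile(w,[2,50,98],axis=0).round(3).tolist())
E
```

```text
[(0.449, 0.0484, -1.4, 42, 42), (0.5388, 0.0442, 8.0, 44, 44), (0.544, -0.0413, -7.2, 43, 44), (0.6213, -0.0399, -1.7, 40, 44)]
bench z -0.0012937673206192546 mat -0.0002390171589672363
tray ((476.35394287109375, 276.07244873046875), (332.0638122558594, 234.72836303710938), 4.541069030761719) 451
0.088 -0.27 118 [[0.391, -0.269], [0.512, -0.225], [0.669, -0.176]]
0.088 -0.5 604 [[0.389, -0.383], [0.528, -0.372], [0.667, -0.279]]
0.1 -0.27 50 [[0.398, -0.185], [0.587, -0.181], [0.67, -0.173]]
0.1 -0.5 142 [[0.393, -0.385], [0.519, -0.379], [0.661, -0.373]]
0.11 -0.27 137 [[0.4, -0.185], [0.514, -0.178], [0.666, -0.173]]
0.11 -0.5 266 [[0.392, -0.386], [0.521, -0.379], [0.656, -0.373]]
0.13 -0.27 149 [[0.4, -0.185], [0.543, -0.179], [0.666, -0.174]]
0.13 -0.5 313 [[0.391, -0.386], [0.523, -0.38], [0.658, -0.374]]
0.15 -0.27 182 [[0.398, -0.186], [0.511, -0.179], [0.661, -0.174]]
0.15 -0.5 322 [[0.388, -0.387], [0.517, -0.381], [0.658, -0.375]]
0.17 -0.27 419 [[0.401, -0.191], [0.528, -0.184], [0.667, -0.176]]
0.17 -0.5 585 [[0.392, -0.393], [0.521, -0.384], [0.658, -0.376]]
0.19 -0.27 
[... 288 characters left out ...]
], [0.561, -0.18], [0.677, -0.172]]
0.1 -0.5 285 [[0.394, -0.388], [0.548, -0.379], [0.667, -0.372]]
0.13 -0.27 527 [[0.405, -0.19], [0.563, -0.18], [0.675, -0.173]]
0.13 -0.5 611 [[0.396, -0.39], [0.548, -0.38], [0.666, -0.373]]
0.17 -0.27 724 [[0.402, -0.192], [0.557, -0.184], [0.675, -0.175]]
0.17 -0.5 767 [[0.397, -0.394], [0.548, -0.384], [0.666, -0.375]]
0.19 -0.27 277 [[0.404, -0.195], [0.554, -0.188], [0.673, -0.18]]
0.19 -0.5 437 [[0.394, -0.396], [0.543, -0.388], [0.664, -0.381]]
far 96 [-0.82084953  0.43073432] [[0.51, -0.326, 0.09], [0.666, -0.261, 0.094], [0.67, -0.178, 0.099]]
near 86 [0.0356133  0.40173722] [[0.389, -0.327, 0.09], [0.392, -0.27, 0.093], [0.395, -0.199, 0.096]]
```

```bash
cat >> h.py <<'E'
ZT=0.29
def go(x,y,z,yaw,vel=0.4): r.move_linear([x,y,z],rot=down(yaw),vel=vel)
def pick(x,y,yawdeg,zg=0.038):
    yaw=np.radians(yawdeg)
    p=r.current_tool_pos()
    if p[2]<ZT-.01: r.move_linear([p[0],p[1],ZT],vel=.3)
    try: go(x,y,ZT,yaw)
    except r.PlanningError: r.move_to([x,y,ZT],down(yaw))
    r.set_gripper(.75); go(x,y,.10,yaw,.3); r.sleep(.3); f0=np.array(r.current_contact_force())
    go(x,y,zg,yaw,.1)
    r.set_gripper(0,40); r.sleep(.2); op=r.current_opening()
    go(x,y,.10,yaw,.15); r.sleep(.4); f1=np.array(r.current_contact_force())
    print("opening",round(op,3),"df",np.round(f1-f0,2),"t",round(r.current_t(),1))
    return f0[2]-f1[2]
def place(x,y,yawdeg,zp):
    yaw=np.radians(yawdeg); p=r.current_tool_pos()
    r.move_linear([p[0],p[1],ZT],vel=.3); go(x,y,ZT,yaw); go(x,y,.12,yaw,.3); go(x,y,zp,yaw,.1)
    r.set_gripper(.75); r.sleep(.2); go(x,y,ZT,yaw,.3)
def look(): 
    d=optics.get_image("top"); return d,greens(d)
E
python3 - <<'E'
from h import *
d=dict(np.load("top0.npz"))
t=np.array([cast(d,*p,.06)[:2] for p in((110,167),(177,161),(184,250),(114,257))]); print("tray",t.mean(0),t.round(3).tolist())
for n in("top","scene"):
    c=cloud(dict(np.load(n+"0.npz"))).reshape(-1,3); c=c[(c[:,0]>.4)&(c[:,0]<.66)&(c[:,2]>.11)&(c[:,2]<.2)]
    for lo,hi in((-.21,-.15),(-.41,-.35)):
        w=c[(c[:,1]>lo)&(c[:,1]<hi)]; A=np.c_[w[:,0]-.53,w[:,2]-.095,np.ones(len(w))]; s=np.linalg.lstsq(A,w[:,1],rcond=None)[0]; print(n,lo,s.round(4),"zmax",w[:,2].max().round(3))
if 1:
    r.set_gripper(.75)
    w=pick(.449,.0484,-1.4); d,g=look(); print(w,g)
E
```

```text
tray [0.50762277 0.29494167] [[0.628, 0.399], [0.641, 0.209], [0.388, 0.19], [0.374, 0.382]]
top -0.21 [-0.0422 -0.1296 -0.1735] zmax 0.199
top -0.41 [-0.0435 -0.1171 -0.3753] zmax 0.2
scene -0.21 [-0.0433 -0.1065 -0.174 ] zmax 0.199
scene -0.41 [-0.0422 -0.1004 -0.3754] zmax 0.2
opening 0.514 df [-0.32 -0.7  -0.6 ] t 5.9
0.5964541321856406 [(0.5453, 0.0449, 4.9, 31, 44), (0.5439, -0.0413, -7.2, 43, 44), (0.6213, -0.0399, -1.7, 40, 44)]
```

```bash
cat >> h.py <<'E'
BOX=(np.array([.531,-.279]),-2.5); TRAY=(np.array([.508,.295]),4.3)
def slot(B,lx,ly=0):
    a=np.radians(B[1]); return B[0]+np.array([[np.cos(a),-np.sin(a)],[np.sin(a),np.cos(a)]])@[lx,ly]
def put(B,lx): x,y=slot(B,lx); place(x,y,B[1],.045 if B is TRAY else .046)
E
python3 - <<'E'
from h import *
put(TRAY,-.085)
d,g=look(); print(r.current_t(),g); cv2.imwrite("pics/top1.png",d["pixels"][:,:,::-1])
# next: block nearest B
b=min(g,key=lambda k:np.hypot(k[0]-.539,k[1]-.044)); print(b)
w=pick(*b[:3]); print(w)
put(*( (BOX,-.085) if w>2 else (TRAY,-.02)))
d,g=look(); print(r.current_t(),g); cv2.imwrite("pics/top2.png",d["pixels"][:,:,::-1])
E
```

```text
10.675 [(0.4232, 0.2881, 7.9, 43, 46), (0.5386, 0.0442, 8.0, 44, 44), (0.5439, -0.0413, -7.2, 43, 44), (0.6213, -0.0399, -1.7, 40, 44)]
(0.5386, 0.0442, 8.0, 44, 44)
opening 0.513 df [-0.75 -0.49 -0.7 ] t 15.0
0.7034419901781581
19.775 [(0.4241, 0.2808, 9.9, 43, 29), (0.4879, 0.2927, 5.7, 43, 45), (0.5439, -0.0413, -7.2, 43, 44), (0.6213, -0.0399, -1.7, 40, 44)]
```

View pics/top2.png

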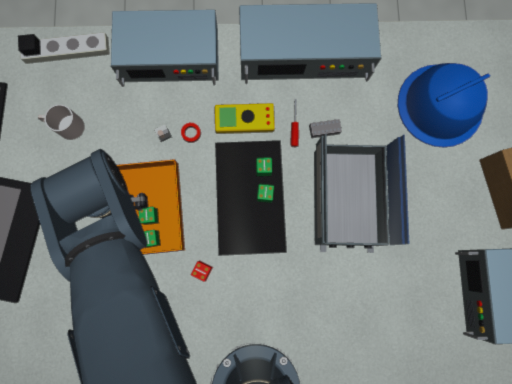

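Both shells are in the tray, at (150,215) and (152,238), and two blocks remain on the mat at (264,165) and (265,192).

```bash
python3 - <<'E'
from h import *
s={'t':.045,'b':-.05}
for near in((.5439,-.0413),(.6213,-.0399)):
    d,g=look()
    b=min(g,key=lambda k:np.hypot(k[0]-near[0],k[1]-near[1])); print(b)
    if np.hypot(b[0]-near[0],b[1]-near[1])>.06: print("odd",g); break
    w=pick(*b[:3]); print("w",w)
    if w>2: put(BOX,s['b']); s['b']+=.1
    else: put(TRAY,s['t']); s['t']+=.04
r.move_linear([.35,-.28+.0,.33],vel=.4)
d,g=look(); print(r.current_t(),g); cv2.imwrite("pics/top3.png",d["pixels"][:,:,::-1])
d2=optics.get_image("scene"); cv2.imwrite("pics/scene3.png",d2["pixels"][:,:,::-1])
np.savez("top3.npz",**d)
E
```

```text
(0.544, -0.0413, -7.2, 43, 44)
opening 0.506 df [-0.14 -0.11 -4.3 ] t 24.4
w 4.299303781066974
(0.6213, -0.0399, -1.7, 40, 44)
opening 0.51 df [ 0.5   0.67 -5.11] t 33.5
w 5.114782246659708
38.8833 [(0.4232, 0.2881, 7.9, 43, 45), (0.4812, -0.2746, -1.5, 44, 40), (0.4965, 0.3214, 9.0, 44, 45), (0.5819, -0.2782, -1.4, 44, 41)]
```

View pics/top3.png

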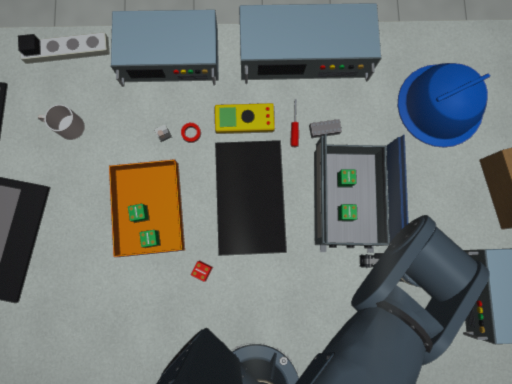

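View pics/scene3.png

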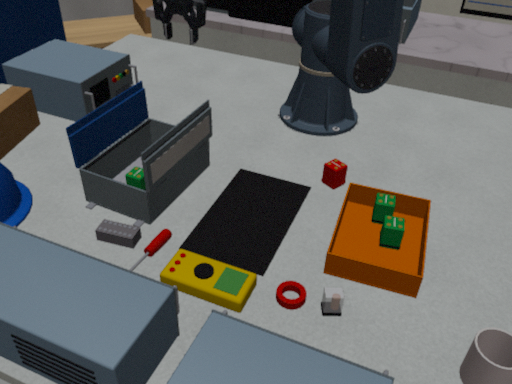

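Two solids (4.3 N and 5.1 N) stand in the box at (348,177) and (348,212). Two shells are in the tray at (138,213) and (150,238). One shell moved about 3 cm, but it is still well inside the tray. Next I'll close the grey leaf.

```bash
cat >> h.py <<'E'
OV=r.finger_overhang
def leaf(sgn,q,pre):
    """shut a leaf; sgn=+1 grey (+y hinge), -1 blue. pre = list of (|y| of finger corner, tip z) before the arc"""
    HW=.011
    def mv(yc,zt,v):  # yc: corner |y| in box frame, outside positive
        x,y=slot(BOX,0,sgn*(yc+HW)); r.move_linear([x,y,zt+OV],rot=q,vel=v)
    f0=np.array(r.current_contact_force())
    for yc,z,v in pre: mv(yc,z,v); 
    print("pre",np.round(np.array(r.current_contact_force())-f0,1))
    s=.078
    for th in np.arange(1.4,.05,-.09):
        mv(.095-s*np.cos(th)+.01*np.sin(th), .095+s*np.sin(th)+.01*np.cos(th),.08)
        f=np.array(r.current_contact_force())-f0
        print(round(th,2),np.round(f,1),end=' ')
        if np.linalg.norm(f)>25: print("STOP"); return
    z=.108+.004
    while z>.085:
        mv(.095-s,z,.02); r.sleep(.1); f=np.array(r.current_contact_force())-f0
        if f[2]>11: break
        z-=.001
    r.sleep(.6); f=np.array(r.current_contact_force())-f0
    print("\nend tip z",round(r.current_tool_pos()[2]-OV,4),"f",np.round(f,1),"t",r.current_t())
    p=r.current_tool_pos(); r.move_linear([p[0],p[1],.30],vel=.2)
E
python3 - <<'E'
from h import *
r.set_gripper(0)
ok=None
for a in(90-2.5,-90-2.5):
    q=down(np.radians(a)); js=[r.inverse_kinematics([*slot(BOX,0,y),z],q) for y,z in((.16,.3),(.16,.19),(.03,.13),(-.16,.19),(-.16,.3))]
    print(a,[None if j is None else np.round(j,2).tolist() for j in js])
    if ok is None and all(j is not None for j in js): ok=a
q=down(np.radians(ok)); np.save("q.npy",q)
p=r.current_tool_pos(); r.move_linear([p[0],p[1],.33],vel=.3)
r.move_to([*slot(BOX,0,.161),.33],q); r.sleep(.3)
leaf(1,q,[(.15,.172,.2)])
d,g=look(); print(g); cv2.imwrite("pics/top4.png",d["pixels"][:,:,::-1])
E
```

```text
87.5 [None, None, [-0.52, 0.57, 1.65, -0.0, 0.92, 2.67], [-0.77, 0.66, 1.33, -0.0, 1.16, 2.42], [-0.77, 0.57, 1.21, -0.0, 1.37, 2.42]]
-92.5 [[-0.3, 0.31, 1.59, -0.0, 1.24, -0.26], [-0.3, 0.43, 1.71, -0.0, 1.0, -0.26], [-0.52, 0.57, 1.65, -0.0, 0.92, -0.47], [-0.77, 0.66, 1.33, -0.0, 1.16, -0.72], [-0.77, 0.57, 1.21, -0.0, 1.37, -0.72]]
pre [1.2 0.2 0.6]
1.4 [0.1 1.1 0.8] 1.31 [-0.4 -0.8  0.7] 1.22 [0.6 0.5 0.4] 1.13 [0.1 0.3 0.9] 1.04 [-0.3  0.8  0.2] 0.95 [ 0.6  0.4 -0.3] 0.86 [ 0.1 -0.5  0.2] 0.77 [-0.9  0.1  0.7] 0.68 [ 0.7 -0.2  0.8] 0.59 [-0.4  0.3  0.9] 0.5 [ 0.2 -0.3  0.2] 0.41 [-1.  -0.3  1.4] 0.32 [-0.4 -0.2 -0.1] 0.23 [-0.1  0.5 -0.9] 0.14 [-0.   0.6  0.3] 
end tip z 0.105 f [-4.1  1.7 13.1] t 50.975
[(0.4232, 0.2882, 8.0, 43, 45), (0.4962, 0.321, 9.9, 44, 45)]
```

View pics/top4.png

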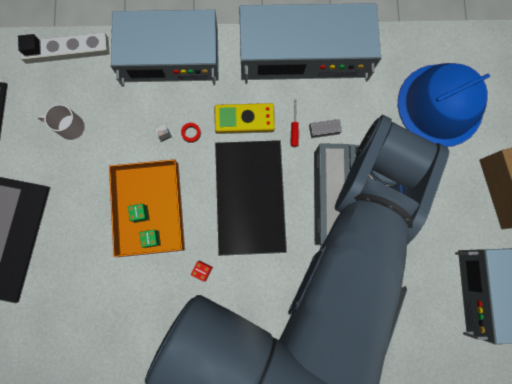

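The grey leaf looks shut: the tip stopped at z = 0.105 m with 13 N. The arm hides the blue leaf in this view, so I'll check both leaves by depth before closing it.

```bash
cat >> h.py <<'E'
def chk():
    c=cloud(optics.get_image("scene")).reshape(-1,3); a=np.radians(BOX[1]); l=(c[:,:2]-BOX[0])@np.array([[np.cos(a),-np.sin(a)],[np.sin(a),np.cos(a)]])
    k=(np.abs(l[:,0])<.12)&(np.abs(l[:,1])<.13)&(c[:,2]>.08)&(c[:,2]<.21); l=l[k]; z=c[k,2]
    for lo in np.arange(-.12,.12,.02):
        m=(l[:,1]>=lo)&(l[:,1]<lo+.02); print(round(lo,2),m.sum(),np.percentile(z[m],[5,50,95]).round(3) if m.any() else '')
E
python3 - <<'E'
from h import *
q=np.load("q.npy")
r.move_to([*slot(BOX,0,-.176),.33],q); r.sleep(.3); chk()
d=optics.get_image("scene"); cv2.imwrite("pics/scene5.png",d["pixels"][:,:,::-1])
E
```

```text
-0.12 2073 [0.106 0.166 0.199]
-0.1 1180 [0.083 0.107 0.167]
-0.08 0 
-0.06 0 
-0.04 0 
-0.02 222 [0.096 0.099 0.101]
0.0 308 [0.099 0.104 0.107]
0.02 429 [0.103 0.106 0.108]
0.04 453 [0.103 0.106 0.108]
0.06 474 [0.103 0.105 0.107]
0.08 740 [0.082 0.099 0.106]
0.1 2 [0.099 0.099 0.099]
```

View pics/scene5.png

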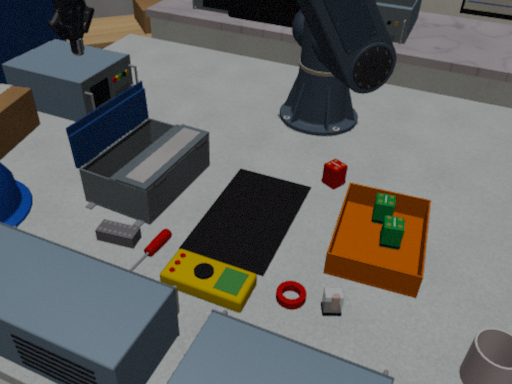

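The grey leaf lies flat at (165,150), with its top face at z ≈ 0.105 m and the rebate at ≈ 0.099 m. The blue leaf still stands open at (110,125). Now I'll close the blue leaf.

```bash
python3 - <<'E'
from h import *
q=np.load("q.npy")
leaf(-1,q,[(.165,.172,.2),(.095,.172,.08)])
p=r.current_tool_pos(); r.move_to([.35,-.05,.35],q); r.sleep(.5); chk()
d,g=look(); print(g,r.current_t()); cv2.imwrite("pics/top6.png",d["pixels"][:,:,::-1])
d=optics.get_image("scene"); cv2.imwrite("pics/scene6.png",d["pixels"][:,:,::-1])
E
```

```text
pre [ 0.6 -0.4 -0.5]
1.4 [ 1.1 -1.2 -0.3] 1.31 [ 0.2 -1.3 -0.5] 1.22 [ 0.3 -1.2  0.2] 1.13 [-0.1 -0.7 -1.4] 1.04 [ 0.7 -0.   0.7] 0.95 [ 0.4 -0.6  0.8] 0.86 [-0.1 -0.3  0.6] 0.77 [ 1.  -0.4 -0. ] 0.68 [-0.8 -0.5 -0.2] 0.59 [ 0.3 -0.6 -0.5] 0.5 [ 0.7 -0.1 -0.4] 0.41 [ 0.6 -0.2 -0.2] 0.32 [ 0.5 -1.1 -0.1] 0.23 [ 1.3 -1.4 -0.5] 0.14 [ 0.4 -0.7  0.1] 
end tip z 0.1049 f [-7.2  3.9 20.5] t 63.1
-0.12 1 [0.102 0.102 0.102]
-0.1 366 [0.103 0.105 0.107]
-0.08 407 [0.103 0.105 0.107]
-0.06 419 [0.103 0.105 0.107]
-0.04 409 [0.103 0.105 0.108]
-0.02 430 [0.103 0.105 0.107]
0.0 447 [0.103 0.105 0.107]
0.02 435 [0.104 0.105 0.108]
0.04 454 [0.103 0.106 0.107]
0.06 467 [0.103 0.105 0.108]
0.08 752 [0.082 0.099 0.107]
0.1 3 [0.096 0.097 0.098]
[(0.4233, 0.2879, 7.9, 43, 45), (0.4965, 0.3211, 9.9, 44, 45)] 65.9333
```

View pics/scene6.png

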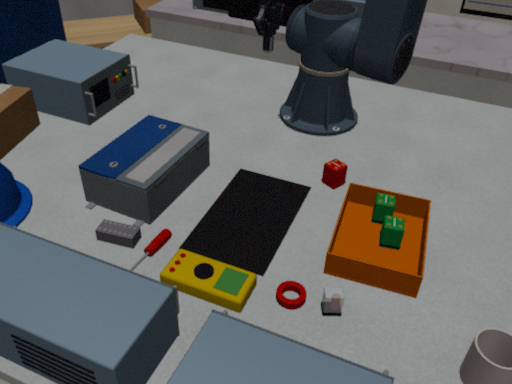

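Both leaves are flat at z ≈ 0.105 m, with the blue flange over the rebate at (150,148). Both shells are in the tray and the bystanders are where they started. I'm handing in.

```bash
python3 -c "
from cell import r
r.hand_in(); print(r.current_t())"
```

```text
the job is handed in; nothing more can be done
the job is handed in; nothing more can be done
```

I sorted all four green blocks, shut both leaves in the right order and handed the job in at about 66 s on the robot's clock; hand-in reports no verdict.

- **Sorting:** Two blocks pulled about 0.6 N and 0.7 N when lifted, so they went in the tray as shells. The other two pulled 4.3 N and 5.1 N, so they went in the steel box as solids.
- **Closing:** I shut the grey leaf first and pressed it with 13 N, and depth readings then showed it flat with the blue leaf still open. I then shut the blue leaf over it and pressed it with about 20 N.
- **Last checks:** The whole lid measured level at about 0.105 m, which is the height for both leaves fully shut. Both shells stood well inside the tray, the bystanders looked unmoved in the pictures, and the arm was clear of everything.
- **What differed or went unchecked:**
  - One shell was knocked about 3 cm inside the tray during the run; it stayed well within the limits, so I left it.
  - The wrist force stayed within its noise (about 1 N) while the leaves swung, so I relied on the depth readings and final presses to confirm they were shut.
  - The solids could not be seen once the lid was closed. They were last seen in place just before that.

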